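Unlock the cam and feed the watch case forward

ROBOT

A 6-joint arm with a two-finger parallel gripper is mounted at the origin on a cart in front of the work surface, level with it; the furniture and walls round the work are solid. World frame = base frame: x ahead of the robot, y to its left, z up, the work surface at z = 0. Lengths are in m, angles in degrees, forces in N, time in s.
With the tool pointing down it reaches from about 0.25 to 0.725 m from the base axis. Payload 9.7 kg.
Tool frame: the origin (TCP) lies at the very end of the fingers, on their centre line; the grasp point (between the pads) lies 19 mm behind it (bot.grip_point_offset is the distance from the TCP to the grasp point, in m); y points along the fingers, x is the direction in which the jaws open and shut, and the axes are right-handed (so a half turn about y gives the same grasp; the last joint's range is limited). The gripper opens to 85 mm and grips with 20 to 120 N. Pads are 22 mm wide; open, the fingers measure 114 mm over their backs; the gripper's body (76 mm by 85 mm) begins 54 mm behind the grasp point. The pads swing forward as they close: fully open they stand 13 mm farther back than shut.
Start: joints at [69.156, 4.979, 10.078, 95.1, 0, 90], TCP at [0.196, 0.514, 0.231] pointing down, gripper open.
Joint ranges: [-179.16, 179.16], [-48.56, 103.87], [-65.8, 70.77], [-126.05, 130.52], [-82.76, 87.17], [-180, 180]. Speed limits (degrees/s): [127.2, 127.2, 147.25, 180, 180, 180].

INTERFACE

Orientations are given as [roll, pitch, yaw] about the fixed x, y, z axes, in that order (R = Rz(yaw) Ry(pitch) Rx(roll)).
In Python, from workcell import bot gives the robot as it stands.
- The arm moves only by the shell command python3 -m inch 'ROWS' [FORCE]. ROWS is JSON, a list of rows, each a list of 3 entries, a list of its own where there are three numbers: the shift along the tool's x, y, z in mm, then the turn, a rotation vector about the tool's x, y, z in rad, then the finger opening in mm, from 0 to 85.4. In form: [[[x, y, z], [ax, ay, az], grip], ...]. A call has 1 to 20 rows; each row is the pose to reach, as a shift and turn from the pose measured when the call began, along the tool's axes at that moment; what a row does not reach only later rows make up. A row lasts 1/10 s, in which the tool goes at most 50 mm and 8.59 degrees, less where a joint would pass 70% of its speed; a pose out of reach is approached as far as the arm can. A call with a gripper value outside its range is refused whole. The fingers move at their own pace and stop on an object; FORCE is the grip in N (left out, the last holds). Time passes only in rows, so rows that repeat a pose let the fingers close. It gives the time, the measured TCP pose, the force and the opening at its end, in the units of the state.
- bot.get_obs(): the state, without advancing time (a new reading comes with each control period).
- bot.camera(name): name is "scene" or "top" or "wrist"; returns a dict with "frame" (420x560x3 uint8, red, green, blue), "mtx" (3x3 intrinsics, pixels), "origin" and "orientation" of the camera in the world. Camera axes: x right, y down, z forward; pixel columns grow to the right and rows downward; lengths in m; the calibration is good to about 2 mm. The wrist camera is an equidistant fisheye: a pixel r from the principal point sees the ray r / f radians off the axis. A picture is of the moment at which its call begins. There is no depth.
- bot.job_done(): hands the job in, once; it reports no verdict.
Trained networks look in a picture, given as the dict that the camera call returned (one of the last four; its "shot" number tells which), for a name from the list of things; names that differ only in an ending like _2 or _b are one class to them, and where a whole thing is asked for, a point or a joint stands for the part that bears it (a point fixed in the world has none). Each returns a list of dicts, best first, with "confidence" (0 to 1); they miss things now and then, are a little off and sometimes report something else, mostly with a low value. They report only what shows in the picture. A call takes as long as a camera call.
- bot.search_frame(picture, name): "box" ([left, top, right, bottom] in pixels, round what is visible of it).
- bot.cut_out(picture, name): "region" (420x560 bool, what is visible of it) and "box" ([left, top, right, bottom] in pixels, round what is visible of it).
The state is a dict: "time": time; "q": joint angles; "qd": joint speeds; "joint_efforts": joint torques, N m; "ee_pos": TCP position; "tcp_rot": TCP orientation; "wrist_force": force on the tool from outside, world axes, zero at the start; "torque": the same for the moment, N m; "opening": finger opening in m.
Only numpy, scipy, OpenCV 4.12 (cv2) and the standard library are available. Lean on these libraries where they do the work, as an engineer would, in place of code of your own. Each camera call takes 0.05 s, during which the arm holds its last target. There are 200 camera calls.

TASK

Nothing may be gripped, pinched or lifted: do this by pushing with the fingertips or the outside of the fingers only. First push the red pin of the cam handle round until the green line on the handle lies over the green line on the base's ear, so that the cam's low point faces the slide; only then push the yellow plate of the slide forward (toward the cam) until it is fully home against its stop. Leave the handle on its line, the watch case undisturbed and untouched in the slide's blue nest, and the loose things around the fixture where they stand.

Things in the scene. Friction and masses are not known exactly. Their poses are not given: they have to be found in the camera images.
- fixture: grey feed fixture, fixed; base 265 x 110 x 12 mm (x -145 to 120, y +-55 of its origin, which lies on the bench under the slide's centre line). +x is FORWARD, the slide's way, within 20 degrees of world +y (robot's left); +y points roughly to the robot. Vertical cam axis at (75, 0) mm; ear with the green line at (75, -64). A black test probe at (-11, 47) reaches 38 mm above the bench.
- cam (a joint): angle of brass cam and handle, rad, CCW from above. 0: low point (red dot) faces the slide, handle along the fixture's -y, over the green line; at a the handle points along (sin a, -cos a) in the fixture frame. Range -0.5 to 2.9, starts 1.3 to 2.4: push it clockwise. Stays put; 6 N at the pin turns it. Disc edge 16 mm (low) to 40 mm (high) from the axis; off its low point it blocks the slide.
- cam_pin (a point): centre of the top of the red upright pin at the handle's end: 14 mm diameter, top 66 mm above the bench, free for 32 mm down to the top of the steel handle bar (34 mm above the bench); 60 mm from the cam axis.
- cam_axis (a point): point on the cam's vertical axis, top of its hub, 39 mm above the bench.
- feed_slide (a joint): travel of the slide, m: 0 fully back (start), 0.045 fully home against its stop. Moves along the fixture's +x; stays where it is left, about 3 N to move.
- push_plate (a point): middle of the upper edge of the REAR face of the slide's yellow upright plate, the face to push on, facing the fixture's -x. Plate 60 mm wide (fixture y), 8 mm thick, upper edge 70 mm above the bench; its rear face is bare down to the base plate (12 mm above the bench) and nothing stands behind it. At the start this face is at x = -100 mm of the fixture, home at -55 mm.
- nest (a point): centre of the floor of the slide's blue nest (inside 56 x 52 mm, rim 6 mm high), 26.5 mm above the bench, 44 mm ahead of the push plate's rear face; moves with the slide.
- watch: loose steel watch case 52 x 48 x 18 mm with a black dial, lying in the nest; origin at the centre of its underside. Rides along with the slide; not to be touched.
- lever_press: tall dark green bench press with a red ball on its lever, fixed, about 0.33 m high, an obstacle on the left of the bench; its lever reaches about 0.1 m from it toward the robot; origin in the middle of its foot. Keep the arm and gripper clear of it.
- loupe: black eye loupe, 35 mm across, 34 mm tall, loose bystander; origin at the centre of its underside.
- parts_tin: round white tin, 50 mm across, 21 mm tall, loose bystander; origin at the centre of its underside.
- case_ring: steel ring, 43 mm across, 14 mm tall, loose bystander; origin at the centre of its underside.

How it is judged:
By the outcome, as a careful person would: the job done as asked, in the order asked, and still so for the second after the job is handed in, with the robot touching nothing.
It also fails if it takes over 54 s, if anything falls off the work surface, if the arm or the gripper's body presses on something with over 40 N, if the wrist force passes 120 N, or if a joint passes its speed limit or range.

## Working session

There is one attempt and no reset: what is moved stays moved. The work goes in short steps, Python scripts to look and compute and a shell command to move; the robot and the scene stay as the last step left them, time stands still between calls to the robot, and variables do not carry over. Pictures are saved under pics/ and viewed, about 8 in all and at most 12, crops included, and the job is handed in when it is done.

```bash
mkdir -p pics; cat > h.py <<'E'
import numpy as np, cv2
from workcell import bot
from scipy.spatial.transform import Rotation as R
def rot(o):
    o=np.array(o,float)
    if o.shape==(3,3): return o
    return R.from_euler('xyz',o,degrees=True).as_matrix()
def ray(p,uv,fish=False):
    K=np.array(p['mtx']); d=np.array([(uv[0]-K[0,2])/K[0,0],(uv[1]-K[1,2])/K[1,1]])
    if fish:
        t=np.hypot(*d); v=np.r_[d/max(t,1e-9)*np.sin(t),np.cos(t)]
    else: v=np.r_[d,1]
    return np.array(p['origin']),rot(p['orientation'])@v
def atz(p,uv,z,fish=False):
    o,v=ray(p,uv,fish); return o+v*(z-o[2])/v[2]
def proj(p,X):
    K=np.array(p['mtx']); c=rot(p['orientation']).T@(np.array(X)-p['origin'])
    return (K@(c/c[2]))[:2]
E
python3 - <<'E'
from h import *
print(bot.get_obs())
for n in('top','scene'):
    p=bot.camera(n); cv2.imwrite(f'pics/{n}1.png',p['frame'][:,:,::-1])
    print(n,p['origin'],p['orientation'],p['mtx'])
    for t,z in (('fixture',0),('cam',.034),('cam_pin',.066),('cam_axis',.039),('push_plate',.07),('nest',.03),('watch',.0445),('lever_press',.0),('loupe',.034),('parts_tin',.021),('case_ring',.014)):
        for r in bot.search_frame(p,t)[:2]:
            b=r['box']; print(t,round(r['confidence'],2),np.round(b),atz(p,[(b[0]+b[2])/2,(b[1]+b[3])/2],z).round(3))
E
```

```text
{'time': 0.0, 'q': array([6.91564189e+01, 5.01248221e+00, 1.00343426e+01, 9.50991122e+01,
       9.14777970e-04, 9.00005187e+01]), 'qd': array([ 0.05286317,  0.01697188,  0.04144314,  0.0439403 ,  0.09126815,
       -0.08089352]), 'joint_efforts': array([-8.55877388e-04, -5.20388174e+01,  4.64807010e+01,  1.60359970e-02,
       -4.17131707e-05,  2.09641456e-05]), 'ee_pos': array([0.19561553, 0.51379671, 0.23056881]), 'tcp_rot': array([-8.99990859e+01,  7.72518597e-02,  6.91559001e+01]), 'wrist_force': array([0.26081091, 0.15391051, 0.08709739]), 'torque': array([ 0.02288133,  0.05909474, -0.02908899]), 'opening': 0.08510535687452779}
top [0.38741191 0.01821183 1.15733907] [-172.11124033   -1.24708434  -89.64810209] [[452.54585698   0.         279.3634735 ]
 [  0.         452.54585698 211.74851394]
 [  0.           0.           1.        ]]
fixture 0.62 [244. 183. 354. 254.] [ 0.53  -0.057  0.   ]
cam 0.9 [243. 196. 273. 228.] [0.542 0.049 0.034]
cam 0.45 [290. 210. 337. 240.] [ 0.51  -0.091  0.034]
cam_pin 0.96 [242. 196. 275. 232.] [0.533 0.047 0.066]
cam_axis 0.65 [244. 196. 278. 2
[... 687 characters left out ...]
47 -0.05   0.   ]
cam 0.64 [263. 188. 285. 232.] [0.55  0.052 0.034]
cam_pin 0.67 [264. 188. 286. 232.] [0.521 0.021 0.066]
cam_pin 0.2 [266. 263. 290. 286.] [ 0.382 -0.115  0.066]
cam_axis 0.67 [264. 188. 289. 232.] [0.549 0.043 0.039]
push_plate 0.83 [292. 235. 342. 272.] [ 0.471 -0.135  0.07 ]
nest 0.72 [292. 232. 340. 272.] [ 0.507 -0.106  0.03 ]
watch 0.64 [301. 241. 325. 260.] [ 0.495 -0.109  0.044]
lever_press 0.47 [264. 190. 288. 234.] [0.579 0.073 0.   ]
loupe 0.56 [331. 216. 347. 235.] [ 0.603 -0.094  0.034]
parts_tin 0.76 [267. 262. 288. 287.] [ 0.413 -0.084  0.021]
case_ring 0.65 [356. 242. 376. 259.] [ 0.596 -0.174  0.014]
case_ring 0.45 [264. 188. 288. 233.] [0.57  0.064 0.014]
```

```bash
python3 - <<'E'
import cv2,numpy as np
a=cv2.imread('pics/top1.png')[140:300,180:380]; b=cv2.imread('pics/scene1.png')[150:310,200:400]
cv2.imwrite('pics/c1.png',cv2.resize(a,None,fx=4,fy=3.75*4/3.75,interpolation=cv2.INTER_CUBIC)[:600])
b=cv2.imread('pics/scene1.png'); cv2.imwrite('pics/c2.png',b)
E
```

```text
(no output)
```

View pics/c1.png

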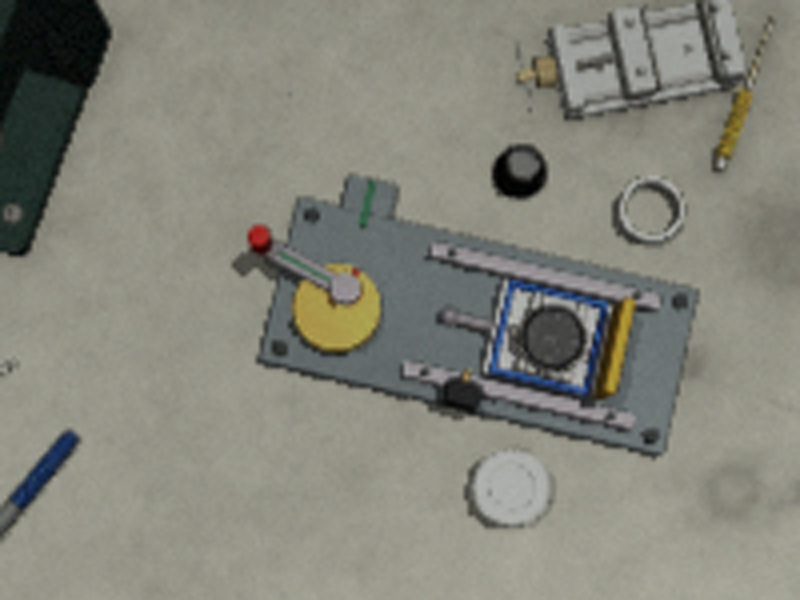

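View pics/c2.png

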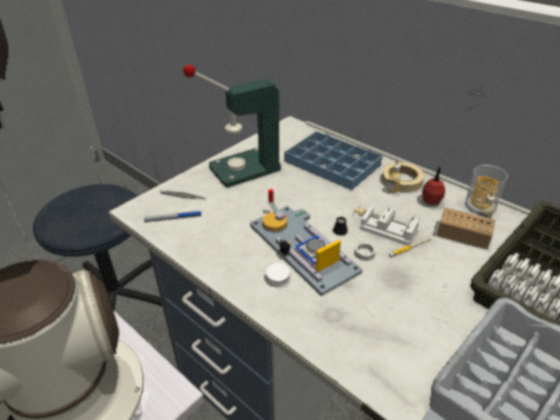

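```bash
cat >> h.py <<'E'
def fx(F,P):
    """fixture->world: F=(x,y,yaw)"""
    P=np.atleast_2d(P); c,s=np.cos(F[2]),np.sin(F[2])
    return np.c_[F[0]+c*P[:,0]-s*P[:,1],F[1]+s*P[:,0]+c*P[:,1],P[:,2]]
E
python3 - <<'E'
from h import *
from scipy.optimize import least_squares
p=bot.camera('top')
f=lambda u,v:np.array([180+(u-1.5)/4,140+(v-1.5)/4])
pts=[((120,-55,12),(300,197)),((-145,-55,12),(697,290)),((-145,55,12),(662,456)),((120,55,12),(259,362)),((75,0,39),(345,288)),((-100,-30,70),(634,300)),((-100,30,70),(614,394))]
def res(F): return np.concatenate([proj(p,fx(F,np.array(a)/1000.)[0])-f(*b) for a,b in pts])
s=least_squares(res,[.52,-.06,1.5]); print(s.x,np.degrees(s.x[2]),(s.fun.reshape(-1,2)).round(2))
F=s.x
pin=atz(p,f(260,231),.066); ax=fx(F,[.075,0,.039])[0]
d=pin-ax; c,sn=np.cos(F[2]),np.sin(F[2]); l=[c*d[0]+sn*d[1],-sn*d[0]+c*d[1]]
print('pin',pin,'axis',ax,'local',l,'a',np.arctan2(l[0],-l[1]))
for n,P in dict(pin0=(.075,-.06,.066),plate=(-.1,0,.07),platehome=(-.055,0,.07),ear=(.075,-.064,.012)).items(): print(n,fx(F,P)[0].round(4))
for uv in [(110,30),(85,90),(25,250)]: print('press?',atz(p,f(*uv),.01))
w=bot.camera('scene')
for r in bot.search_frame(w,'lever_press'): print(r)
print('foot',[atz(w,u,0).round(3) for u in [(210,168),(222,183),(279,168),(262,150)]])
# lever ball: intersect with plane above
print([ (z,atz(w,(190,71),z).round(3)) for z in(.2,.25,.3,.33)])
print([ (z,atz(w,(235,92),z).round(3)) for z in(.2,.25,.3,.33)])
E
```

```text
[ 0.52579584 -0.04451706  1.34779432] 77.22292614226728 [[-0.82 -0.35]
 [ 0.47 -0.11]
 [ 0.34  0.29]
 [-0.76 -0.12]
 [-0.06  0.07]
 [ 0.5  -0.17]
 [ 0.3   0.32]]
pin [0.57346332 0.08044258 0.066     ] axis [0.54238271 0.02862579 0.039     ] local [np.float64(0.05740743465795506), np.float64(-0.01885126897282463)] a 1.2535132769685546
pin0 [0.6009 0.0154 0.066 ]
plate [ 0.5037 -0.142   0.07  ]
platehome [ 0.5136 -0.0982  0.07  ]
ear [0.6048 0.0145 0.012 ]
press? [0.71464083 0.18329268 0.01      ]
press? [0.6744458  0.19830364 0.01      ]
press? [0.56922101 0.23337414 0.01      ]
{'box': [253.0, 186.9, 362.6, 292.5], 'confidence': 0.49}
foot [array([0.601, 0.337, 0.   ]), array([0.575, 0.26 , 0.   ]), array([0.726, 0.196, 0.   ]), array([0.763, 0.296, 0.   ])]
[(0.2, array([0.701, 0.505, 0.2  ])), (0.25, array([0.625, 0.403, 0.25 ])), (0.3, array([0.55 , 0.302, 0.3  ])), (0.33, array([0.504, 0.241, 0.33 ]))]
[(0.2, array([0.688, 0.31 , 0.2  ])), (0.25, array([0.613, 0.228, 0.25 ])), (0.3, array([0.539, 0.145, 0.3  ])), (0.33, array([0.495, 0.095, 0.33 ]))]
```

View pics/top1.png

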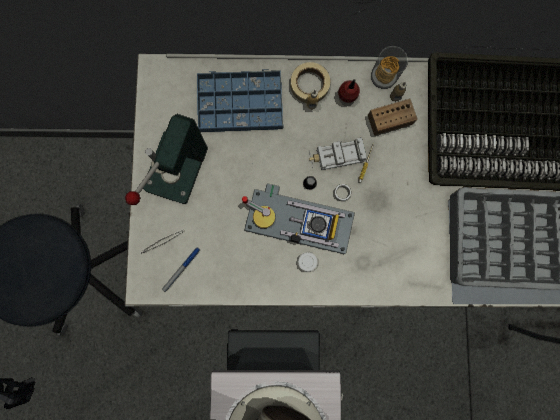

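```bash
cat >> h.py <<'E'
F=np.array([0.5258,-0.0445,1.3478])
def rows(T):
    """T: list of (x,y,z,yaw deg) -> tool shift mm, ry rad, from present pose"""
    o=bot.get_obs(); M=rot(o['tcp_rot']); print(o['ee_pos'].round(4),o['tcp_rot'].round(2),o['time'])
    for t in T:
        s=M.T@(np.array(t[:3])-o['ee_pos'])*1000
        Rt=R.from_euler('xyz',[-90,0,t[3]],degrees=True).as_matrix()
        print(np.round(t,4),s.round(1),R.from_matrix(M.T@Rt).as_rotvec().round(4))
E
python3 - <<'E'
from h import *
t=bot.camera('top');w=bot.camera('scene')
def tri(a,b):
    o1,v1=ray(t,a);o2,v2=ray(w,b);v1/=np.linalg.norm(v1);v2/=np.linalg.norm(v2)
    k=np.linalg.lstsq(np.c_[v1,-v2],o2-o1,rcond=None)[0];return (o1+k[0]*v1).round(3),(o2+k[1]*v2).round(3)
print('ball',tri((132,198),(190,71)))
rows([(.27,.25,.231,45),(.40,.12,.20,23.1),(.561,.110,.15,23.1)])
E
```

```text
ball (array([0.528, 0.278, 0.313]), array([0.53 , 0.276, 0.313]))
[0.1957 0.514  0.2313] [-90.     0.    69.16] 1.45
[ 0.27   0.25   0.231 45.   ] [-220.3    0.3 -163.4] [-0.      0.4216 -0.    ]
[ 0.4   0.12  0.2  23.1 ] [-295.5   31.3 -331.1] [-0.      0.8038 -0.    ]
[ 0.561  0.11   0.15  23.1  ] [-247.6   81.3 -485.1] [-0.      0.8038 -0.    ]
```

```bash
python3 -m inch '[[[-50,0,-38],[0,0.1,0],0],[[-100,0,-75],[0,0.2,0],0],[[-150,0,-112],[0,0.3,0],0],[[-220,0,-163],[0,0.42,0],0],[[-220,0,-163],[0,0.42,0],0],[[-220,0,-163],[0,0.42,0],0],[[-250,10,-230],[0,0.55,0],0],[[-275,20,-285],[0,0.68,0],0],[[-295,31,-331],[0,0.8,0],0],[[-295,31,-331],[0,0.8,0],0],[[-295,31,-331],[0,0.8,0],0],[[-295,31,-331],[0,0.8,0],0]]' 30; python3 - <<'E'
from h import *
rows([(.48,.115,.17,23.1),(.561,.110,.12,23.1),(.561,.110,.08,23.1)])
E
```

```text
time: 2.65
ee_pos: [0.4001, 0.12, 0.2001]
tcp_rot: [-90.0, 0.0, 23.2]
wrist_force: [0.1, 0.1, 0.1]
opening: -0.0
[0.4001 0.12   0.2001] [-8.998e+01  5.000e-02  2.320e+01] 2.65
[ 0.48   0.115  0.17  23.1  ] [ 71.5  30.  -36. ] [-0.0003  0.0017 -0.0008]
[ 0.561  0.11   0.12  23.1  ] [144.   80.  -72.6] [-0.0003  0.0017 -0.0008]
[ 0.561  0.11   0.08  23.1  ] [144.1 120.  -72.6] [-0.0003  0.0017 -0.0008]
```

```bash
python3 -m inch '[[[36,10,-18],[0,0,0],0],[[72,25,-36],[0,0,0],0],[[108,50,-54],[0,0,0],0],[[144,80,-73],[0,0,0],0],[[144,120,-73],[0,0,0],0],[[144,120,-73],[0,0,0],0],[[144,120,-73],[0,0,0],0],[[144,120,-73],[0,0,0],0]]'; python3 - <<'E'
from h import *
p=bot.camera('wrist'); cv2.imwrite('pics/w1.png',p['frame'][:,:,::-1]); print(p['origin'],p['orientation'],p['mtx'])
t=bot.camera('top'); 
a=t['frame'][140:300,180:380,::-1]; a=cv2.resize(a,None,fx=3,fy=3,interpolation=cv2.INTER_CUBIC)
cv2.imwrite('pics/m1.png',np.vstack([p['frame'][:,:,::-1],np.zeros((1,560,3),np.uint8)]))
for n in('cam_pin','cam_axis'):
  for r in bot.search_frame(p,n)[:2]: print(n,r)
n=np.array([.392,-.920])
pc=lambda a,off:np.r_[fx(F,[.075+.06*np.sin(a),-.06*np.cos(a),.046])[0][:2]-n*off,.046,23.1]
rows([pc(1.2535,.028)]+[pc(a,.018) for a in (1.25,1.0,.8,.6,.4,.2,.1,0)])
E
```

```text
time: 3.45
ee_pos: [0.5615, 0.1106, 0.0831]
tcp_rot: [-90.0, -0.2, 23.3]
wrist_force: [0.6, 0.9, 0.6]
opening: 0.0003
[0.53315305 0.17719739 0.22420629] [163.43511831  -0.17162547  23.21314015] [[325.1922621    0.         284.28295125]
 [  0.         325.1922621  205.66932756]
 [  0.           0.           1.        ]]
cam_pin {'box': [171.5, 260.7, 253.2, 302.3], 'confidence': 0.81}
[0.5616 0.1099 0.0821] [-90.02  -0.13  23.22] 3.65
[ 0.5623  0.1059  0.046  23.1   ] [-1.1 36.1 -4. ] [0.0003 0.0021 0.0022]
[ 0.5664  0.0965  0.046  23.1   ] [ -1.   36.1 -14.2] [0.0003 0.0021 0.0022]
[ 0.5781  0.0873  0.046  23.1   ] [  6.1  36.1 -27.3] [0.0003 0.0021 0.0022]
[ 0.5856  0.0779  0.046  23.1   ] [  9.4  36.1 -38.9] [0.0003 0.0021 0.0022]
[ 0.5911  0.0673  0.046  23.1   ] [ 10.2  36.1 -50.8] [0.0003 0.0021 0.0022]
[ 0.5944  0.0558  0.046  23.1   ] [  8.7  36.1 -62.7] [0.0003 0.0021 0.0022]
[ 0.5953  0.0438  0.046  23.1   ] [  4.8  36.1 -74. ] [0.0003 0.0021 0.0022]
[ 0.5949  0.0378  0.046  23.1   ] [  2.1  36.1 -79.4] [0.0003 0.0021 0.0022]
[ 0.5938  0.0319  0.046  23.1   ] [ -1.2  36.1 -84.4] [0.0003 0.0021 0.0022]
```

View pics/w1.png

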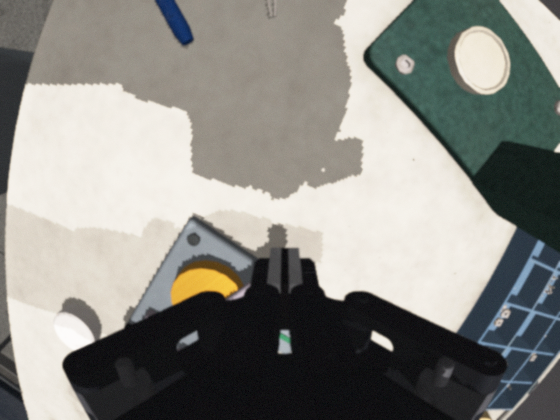

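```bash
python3 -m inch '[[[-1,18,-2],[0,0,0],0],[[-1,36,-2],[0,0,0],0],[[-1,36,-2],[0,0,0],0],[[-1,36,-8],[0,0,0],0],[[-1,36,-14],[0,0,0],0],[[3,36,-21],[0,0,0],0],[[6,36,-27],[0,0,0],0],[[8,36,-33],[0,0,0],0],[[9,36,-39],[0,0,0],0],[[10,36,-45],[0,0,0],0],[[10,36,-51],[0,0,0],0],[[9.5,36,-57],[0,0,0],0],[[8.7,36,-62.7],[0,0,0],0],[[7,36,-68],[0,0,0],0],[[4.8,36,-74],[0,0,0],0],[[4.8,36,-74],[0,0,0],0],[[4.8,36,-74],[0,0,0],0]]'; python3 - <<'E'
from h import *
print(bot.get_obs()['wrist_force'])
p=bot.camera('wrist'); cv2.imwrite('pics/w2.png',p['frame'][:,:,::-1])
t=bot.camera('top'); s=bot.camera('scene')
a=cv2.resize(t['frame'][165:265,210:310,::-1],(400,400),interpolation=cv2.INTER_CUBIC)
b=cv2.resize(s['frame'][170:270,230:330,::-1],(400,400),interpolation=cv2.INTER_CUBIC)
cv2.imwrite('pics/m2.png',np.hstack([a,b]))
E
```

```text
time: 5.35
ee_pos: [0.596, 0.0436, 0.0472]
tcp_rot: [-90.0, -0.2, 23.2]
wrist_force: [-0.1, 0.7, 0.3]
opening: 0.0
[-0.07855361  0.65687136  0.30890029]
```

View pics/m2.png

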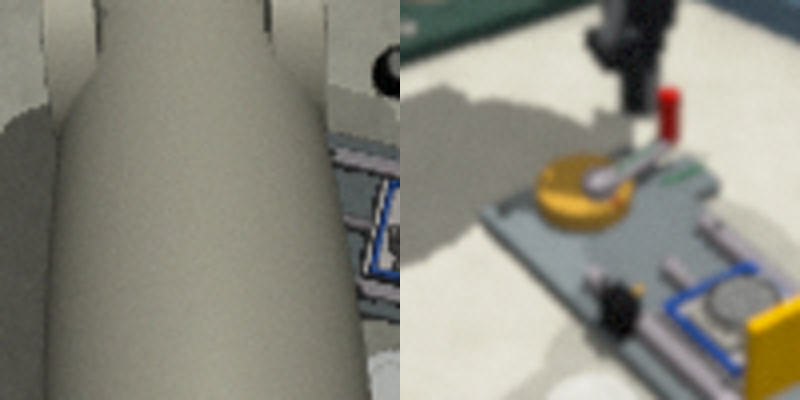

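```bash
cat >> h.py <<'E'
from scipy.optimize import minimize_scalar
def pin_angle(s,box=(225,165,345,250)):
    """angle from red pin's centroid column/row in scene or top picture"""
    x0,y0,x1,y1=box; I=s['frame'][y0:y1,x0:x1].astype(int)
    m=((I[...,0]>110)&(I[...,1]<70)&(I[...,2]<70)).astype(np.uint8)
    n,l,st,c=cv2.connectedComponentsWithStats(m); k=1+np.argmax(st[1:,4]); uv=c[k]+[x0,y0]
    def e(a): return np.sum((np.mean([proj(s,fx(F,[.075+.06*np.sin(a),-.06*np.cos(a),z])[0]) for z in(.036,.066)],0)-uv)**2)
    r=minimize_scalar(e,bounds=(-.5,2.5),method='bounded'); return uv.round(2),st[k,4],r.x,r.fun**.5
E
python3 - <<'E'
from h import *
s=bot.camera('scene'); print(pin_angle(s))
s['frame']=cv2.imread('pics/scene1.png')[:,:,::-1]; print(pin_angle(s))
n=np.array([.392,-.920])
pc=lambda a,off:np.r_[fx(F,[.075+.06*np.sin(a),-.06*np.cos(a),.046])[0][:2]-n*off,.046,23.1]
rows([pc(a,.018) for a in (.1,.05,0,-.05)])
E
```

```text
(array([296.47, 198.16]), np.int32(45), np.float64(0.2143594251109841), np.float64(0.38999403003681754))
(array([270.56, 195.33]), np.int32(36), np.float64(1.304797336231812), np.float64(0.5015508708889627))
[0.5954 0.0436 0.0464] [-90.05  -0.13  23.21] 5.55
[ 0.5949  0.0378  0.046  23.1   ] [-2.7  0.4 -5.1] [0.0009 0.002  0.0023]
[ 0.5944  0.0349  0.046  23.1   ] [-4.3  0.4 -7.6] [0.0009 0.002  0.0023]
[ 0.5938  0.0319  0.046  23.1   ] [ -6.    0.4 -10.1] [0.0009 0.002  0.0023]
[ 0.5931  0.029   0.046  23.1   ] [ -7.8   0.4 -12.5] [0.0009 0.002  0.0023]
```

```bash
python3 -m inch '[[[-2.7,0,-5.1],[0,0,0],0],[[-4.3,0,-7.6],[0,0,0],0],[[-5.3,0,-9],[0,0,0],0],[[-5.3,0,-9],[0,0,0],0],[[-5.3,0,-9],[0,0,0],0]]'; python3 -c "
from h import *
print(pin_angle(bot.camera('scene')))"; python3 -m inch '[[[0,0,20],[0,0,0],0],[[0,-20,40],[0,0,0],0],[[-30,-60,40],[0,0,0],0],[[-80,-80,40],[0,0,0],0],[[-130,-80,40],[0,0,0],0],[[-180,-80,40],[0,0,0],0],[[-230,-80,40],[0,0,0],0],[[-230,-80,40],[0,0,0],0],[[-230,-80,40],[0,0,0],0]]'; python3 - <<'E'
from h import *
t=bot.camera('top'); s=bot.camera('scene'); print(pin_angle(s),pin_angle(t))
a=cv2.resize(t['frame'][165:240,215:290,::-1],(400,400),interpolation=cv2.INTER_CUBIC)
b=cv2.resize(s['frame'][175:250,245:320,::-1],(400,400),interpolation=cv2.INTER_CUBIC)
cv2.imwrite('pics/m3.png',np.hstack([a,b]))
E
```

```text
time: 6.05
ee_pos: [0.5943, 0.0337, 0.0466]
tcp_rot: [-90.0, -0.2, 23.2]
wrist_force: [1.4, 4.5, 0.4]
opening: 0.0003
(array([299.42, 200.02]), np.int32(45), np.float64(0.04808813106244676), np.float64(0.4047790636445485))
time: 7.0
ee_pos: [0.3667, -0.021, 0.1265]
tcp_rot: [-90.1, -0.3, 23.2]
wrist_force: [0.5, 0.2, 0.4]
opening: -0.0
(array([299.6 , 200.47]), np.int32(43), np.float64(0.0275514442391572), np.float64(0.6489584292165498)) (array([270., 186.]), np.int32(21), np.float64(0.06689572494353282), np.float64(1.4523628134244264))
```

View pics/m3.png

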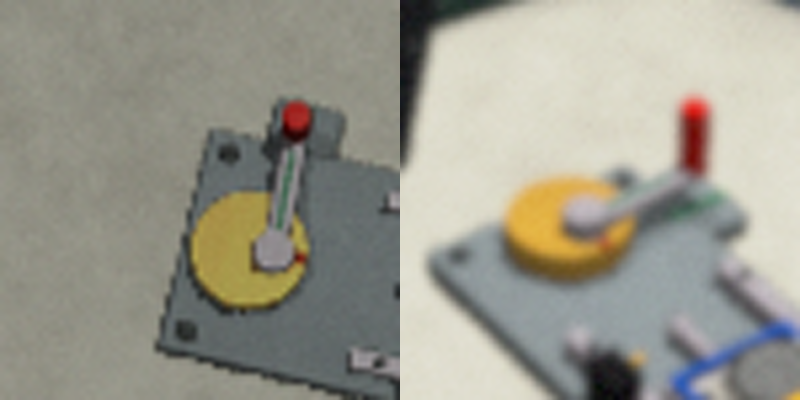

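```bash
python3 -c "
from h import *
rows([(.46,-.04,.13,-12.8),(.56,-.045,.13,-12.8)])"
```

```text
[ 0.3678 -0.0204  0.1261] [-90.04  -0.24  23.23] 7.1
[  0.46  -0.04   0.13 -12.8 ] [ 77.   -3.5 -54.4] [-6.000e-04  6.288e-01  4.200e-03]
[  0.56   -0.045   0.13  -12.8  ] [166.9  -3.1 -98.4] [-6.000e-04  6.288e-01  4.200e-03]
```

```bash
python3 -m inch '[[[40,-4,-27],[0,0.15,0],0],[[77,-4,-54],[0,0.3,0],0],[[110,-4,-70],[0,0.45,0],0],[[140,-4,-85],[0,0.6,0],0],[[167,-4,-98],[0,0.63,0],0],[[167,-4,-98],[0,0.63,0],0],[[167,-4,-98],[0,0.63,0],0],[[167,-4,-98],[0,0.63,0],0]]'; python3 - <<'E'
from h import *
p=bot.camera('wrist'); f=p['frame']; cv2.imwrite('pics/w4.png',f[:,:,::-1]); print(p['origin'],p['orientation'])
np.save('w4.npy',f)
I=f.astype(int); m=((I[...,1]>I[...,0]+25)&(I[...,1]>I[...,2]+15)).astype(np.uint8)
n,l,st,c=cv2.connectedComponentsWithStats(m)
for k in range(1,n):
    if st[k,4]>25: print(st[k],c[k].round(1))
E
```

```text
time: 7.9
ee_pos: [0.5597, -0.0443, 0.1302]
tcp_rot: [-89.9, -0.1, -12.8]
wrist_force: [0.4, 0.2, -0.1]
opening: -0.0002
[0.57583468 0.02640788 0.27146408] [ 1.63560219e+02 -1.62323429e-01 -1.28694475e+01]
[254 115  52   6 171] [281.2 117.9]
```

View pics/w4.png

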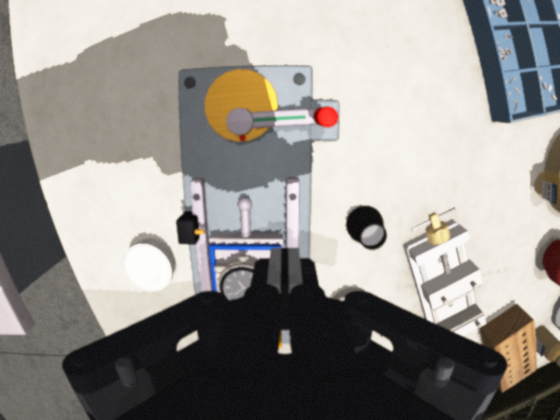

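```bash
cat >> h.py <<'E'
def wristang(p,cx=None):
    f=p['frame'].astype(int)
    m=(f[...,1]>f[...,0]+25)&(f[...,1]>f[...,2]+15); m[250:]=0
    v,u=np.nonzero(m); W=np.array([atz(p,(a,b),.034,True)[:2] for a,b in zip(u,v)])
    k=np.linalg.norm(W-np.median(W,0),axis=0)
    d=cv2.fitLine(W.astype(np.float32),cv2.DIST_HUBER,0,.001,.001).ravel()
    th=np.arctan2(d[1],d[0]); return W.min(0),W.max(0),th,len(W)
E
python3 - <<'E'
from h import *
p=bot.camera('wrist'); g=wristang(p); print(g,'a =',(g[2]-F[2]+np.pi/2+np.pi/2)%np.pi-np.pi/2)
A,B,C,D=[atz(p,u,.012,True)[:2] for u in((180,70),(311.5,66),(190,180),(311,180))]
print('front edge yaw',np.arctan2(*(B-A)[::-1])+np.pi/2, 'F',F[2],np.linalg.norm(B-A))
f=p['frame'].astype(int);m=((f[...,0]>140)&(f[...,1]<60)&(f[...,2]<60)).astype(np.uint8)
n,l,st,c=cv2.connectedComponentsWithStats(m);k=1+np.argmax(st[1:,4]);print(c[k])
pin=atz(p,c[k],.06,True);hub=atz(p,(240,121),.039,True)
print(pin,hub,np.linalg.norm((pin-hub)[:2]),'a',np.arctan2(*(pin-hub)[1::-1])-F[2]+np.pi/2, fx(F,[.075,0,.039]))
Z=cv2.resize(p['frame'][60:180,170:350,::-1],None,fx=4.4,fy=4.4,interpolation=cv2.INTER_CUBIC)
# overlay fixture model: axis -> ear line
def fproj(X):
    K=np.array(p['mtx']);q=rot(p['orientation']).T@(X-p['origin']);t=np.arctan2(np.hypot(q[0],q[1]),q[2]);e=q[:2]/np.hypot(q[0],q[1])*t
    return K[:2,:2]@e+K[:2,2]
for P in ((.12,-.055,.012),(.12,.055,.012),(.075,-.076,.012),(.075,0,.039),(.075,-.06,.034)): print(P,fproj(fx(F,P)[0]).round(1)); cv2.circle(Z,tuple(int(x) for x in (fproj(fx(F,P)[0])-[170,60]+.5)*4.4),3,(255,0,255),-1)
cv2.imwrite('pics/z5.png',Z)
E
```

```text
(array([0.55385052, 0.01903555]), array([0.59050042, 0.02669525]), np.float32(-0.16605961), 170) a = 0.05693671356705221
front edge yaw 1.3437315084070784 F 1.3478 0.10571258869106029
[325.69483568 115.342723  ]
[0.60212543 0.01862148 0.06      ] [0.54440088 0.0275343  0.039     ] 0.05840857216767186 a 0.06980347794378039 [[0.54238646 0.02864294 0.039     ]]
(0.12, -0.055, 0.012) [311.1  63.1]
(0.12, 0.055, 0.012) [174.7  68.2]
(0.075, -0.076, 0.012) [337.1 119.4]
(0.075, 0, 0.039) [236.9 120.2]
(0.075, -0.06, 0.034) [320.4 119.6]
```

View pics/z5.png

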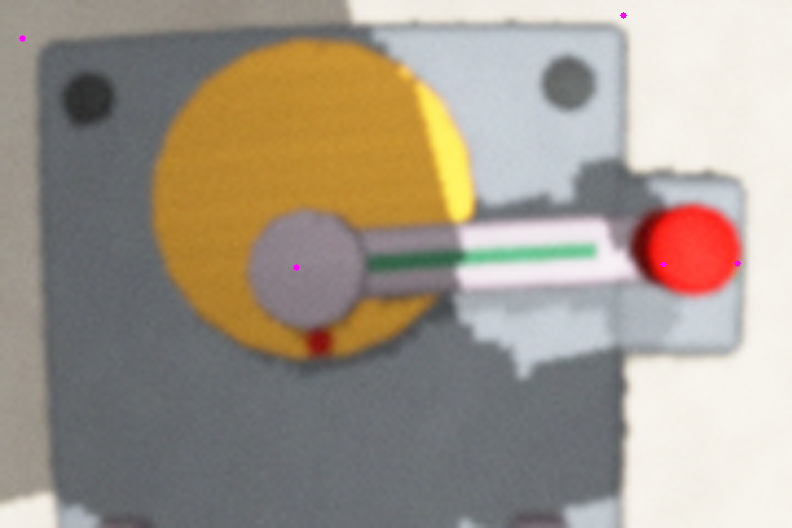

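```bash
python3 -c "
from h import *
rows([(.57,.02,.13,5),(.5816,.0576,.12,23.2),(.5816,.0576,.047,23.2),(.5934,.0300,.047,23.2)])"
```

```text
[ 0.5595 -0.0444  0.131 ] [-89.9   -0.21 -12.83] 8.0
[0.57 0.02 0.13 5.  ] [-4.   1.1 65.1] [-0.0012 -0.3113  0.004 ]
[ 0.5816  0.0576  0.12   23.2   ] [ -1.1  11.2 104.4] [-6.000e-04 -6.289e-01  4.200e-03]
[ 0.5816  0.0576  0.047  23.2   ] [ -1.4  84.2 104.2] [-6.000e-04 -6.289e-01  4.200e-03]
[ 0.5934  0.03    0.047  23.2   ] [16.2 84.2 79.9] [-6.000e-04 -6.289e-01  4.200e-03]
```

```bash
python3 -m inch '[[[-3,0,35],[0,-0.15,0],0],[[-3,0,65],[0,-0.3,0],0],[[-1,5,104],[0,-0.45,0],0],[[-1,11,104],[0,-0.6,0],0],[[-1,11,104],[0,-0.629,0],0],[[-1,11,104],[0,-0.629,0],0],[[-1,50,104],[0,-0.629,0],0],[[-1,84,104],[0,-0.629,0],0],[[-1,84,104],[0,-0.629,0],0],[[4,84,97],[0,-0.629,0],0],[[9,84,90],[0,-0.629,0],0],[[13,84,84.5],[0,-0.629,0],0],[[15,84,81.5],[0,-0.629,0],0],[[16.2,84,79.9],[0,-0.629,0],0],[[16.2,84,79.9],[0,-0.629,0],0],[[16.2,84,79.9],[0,-0.629,0],0],[[16.2,84,79.9],[0,-0.629,0],0]]';python3 -c "
from h import *
rows([(.5816,.0576,.047,23.2),(.5816,.0576,.12,23.2),(.5597,-.0443,.13,-12.8)])"
```

```text
time: 9.7
ee_pos: [0.5936, 0.0304, 0.0486]
tcp_rot: [-90.0, -0.3, 23.2]
wrist_force: [-3.1, 4.6, 4.2]
opening: 0.0001
[0.5936 0.0304 0.0486] [-89.98  -0.31  23.2 ] 9.7
[ 0.5816  0.0576  0.047  23.2   ] [-0.3  1.6 29.7] [-0.0004  0.0001  0.0055]
[ 0.5816  0.0576  0.12   23.2   ] [  0.1 -71.4  29.8] [-0.0004  0.0001  0.0055]
[  0.5597  -0.0443   0.13   -12.8   ] [-60.1 -81.8 -55.3] [-0.0021  0.6284  0.0052]
```

```bash
python3 -m inch '[[[0,0,15],[0,0,0],0],[[0,0,30],[0,0,0],0],[[0,-40,30],[0,0,0],0],[[0,-80,30],[0,0,0],0],[[-20,-82,0],[0,0.15,0],0],[[-40,-82,-25],[0,0.3,0],0],[[-60,-82,-55],[0,0.45,0],0],[[-60,-82,-55],[0,0.6,0],0],[[-60,-82,-55],[0,0.628,0],0],[[-60,-82,-55],[0,0.628,0],0],[[-60,-82,-55],[0,0.628,0],0]]';python3 - <<'E'
from h import *
p=bot.camera('wrist'); g=wristang(p); print('a =',(g[2]-F[2]+np.pi)%np.pi,g)
print(pin_angle(bot.camera('scene')))
f=p['frame'].astype(int);m=((f[...,0]>140)&(f[...,1]<60)&(f[...,2]<60)).astype(np.uint8)
n,l,st,c=cv2.connectedComponentsWithStats(m);k=1+np.argmax(st[1:,4]);print(c[k])
Z=cv2.resize(p['frame'][60:180,170:350,::-1],None,fx=4.4,fy=4.4,interpolation=cv2.INTER_CUBIC)
cv2.imwrite('pics/z6.png',Z)
E
```

```text
time: 10.8
ee_pos: [0.5598, -0.043, 0.1302]
tcp_rot: [-89.8, -0.2, -12.5]
wrist_force: [0.4, -0.3, 1.1]
opening: 0.0001
a = 1.560758653789111 (array([0.55411879, 0.0163717 ]), array([0.58976537, 0.02634045]), np.float32(-0.233034), 172)
(array([300.5, 201. ]), np.int32(46), np.float64(-0.024923341405176), np.float64(0.5008043750150842))
[326.43902439 122.59512195]
```

View pics/z6.png

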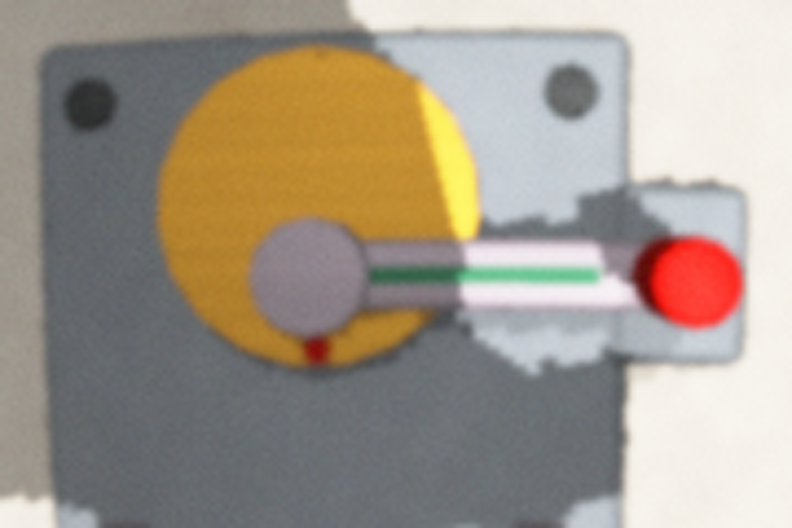

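```bash
python3 -c "
from h import *
rows([(.4937,-.186,.13,-12.8),(.4937,-.186,.038,-12.8),(.5013,-.1525,.038,-12.8),(.5112,-.1089,.038,-12.8)])"
```

```text
[ 0.5598 -0.0432  0.1302] [-89.8   -0.23 -12.59] 10.9
[  0.4937  -0.186    0.13   -12.8   ] [ -33.3   -0.5 -153.8] [-0.0035  0.0036  0.0041]
[  0.4937  -0.186    0.038  -12.8   ] [ -33.7   91.5 -154.1] [-0.0035  0.0036  0.0041]
[  0.5013  -0.1525   0.038  -12.8   ] [ -33.6   91.6 -119.8] [-0.0035  0.0036  0.0041]
[  0.5112  -0.1089   0.038  -12.8   ] [-33.4  91.8 -75.1] [-0.0035  0.0036  0.0041]
```

```bash
python3 -m inch '[[[-10,-5,-45],[0,0,0],0],[[-22,-5,-90],[0,0,0],0],[[-33.5,-3,-135],[0,0,0],0],[[-33.5,0,-154],[0,0,0],0],[[-33.5,0,-154],[0,0,0],0],[[-33.5,45,-154],[0,0,0],0],[[-33.5,91,-154],[0,0,0],0],[[-33.5,91,-154],[0,0,0],0],[[-33.5,91,-145],[0,0,0],0],[[-33.5,91,-136],[0,0,0],0],[[-33.5,91,-128],[0,0,0],0],[[-33.5,91,-122],[0,0,0],0],[[-33.5,91,-118],[0,0,0],0],[[-33.5,91,-114],[0,0,0],0],[[-33.5,91,-110],[0,0,0],0],[[-33.5,91,-106],[0,0,0],0],[[-33.5,91,-102],[0,0,0],0],[[-33.5,91,-98],[0,0,0],0],[[-33.5,91,-94],[0,0,0],0],[[-33.5,91,-94],[0,0,0],0]]'; python3 -c "
from h import *
rows([(.5112,-.1089,.038,-12.8)])
s=bot.camera('scene');cv2.imwrite('pics/s7.png',cv2.resize(s['frame'][170:310,230:380,::-1],(600,560),interpolation=cv2.INTER_CUBIC))"
```

```text
time: 12.9
ee_pos: [0.5069, -0.1267, 0.0385]
tcp_rot: [-89.8, -0.2, -12.6]
wrist_force: [0.1, 0.2, 0.4]
opening: -0.0003
[ 0.5069 -0.1267  0.0385] [-89.76  -0.19 -12.56] 12.9
[  0.5112  -0.1089   0.038  -12.8   ] [ 0.3  0.6 18.3] [-0.0042  0.0041  0.0034]
```

View pics/s7.png

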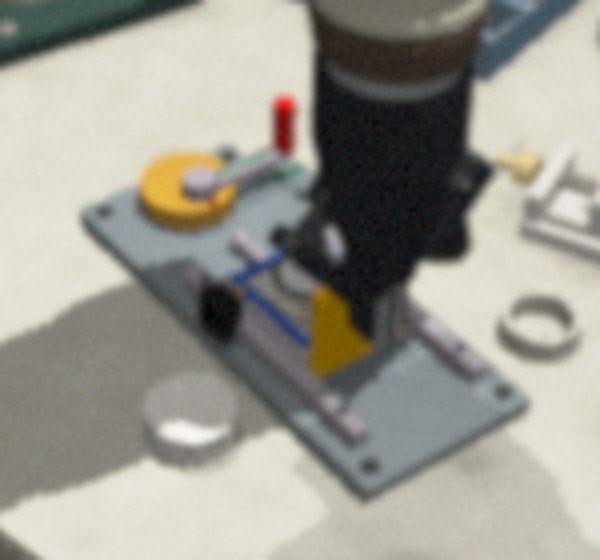

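```bash
python3 -m inch '[[[0,0,4],[0,0,0],0],[[0,0,8],[0,0,0],0],[[0,0,11],[0,0,0],0],[[0,0,14],[0,0,0],0],[[0,0,16],[0,0,0],0],[[0,0,17],[0,0,0],0],[[0,0,17],[0,0,0],0]]';python3 -m inch '[[[0,0,0.7],[0,0,0],0],[[0,0,1.4],[0,0,0],0],[[0,0,2],[0,0,0],0],[[0,0,2],[0,0,0],0]]'
```

```text
time: 13.65
ee_pos: [0.5104, -0.1098, 0.0383]
tcp_rot: [-89.7, -0.2, -12.5]
wrist_force: [0.5, -0.9, 0.1]
opening: -0.0001
time: 14.05
ee_pos: [0.5105, -0.1094, 0.0384]
tcp_rot: [-89.9, -0.2, -12.6]
wrist_force: [-1.5, -11.8, 0.6]
opening: -0.0001
```

```bash
python3 -m inch '[[[0,0,1.5],[0,0,0],0],[[0,0,3],[0,0,0],0],[[0,0,3],[0,0,0],0],[[0,0,3],[0,0,0],0]]'; python3 -m inch '[[[0,0,-15],[0,0,0],0],[[0,0,-35],[0,0,0],0],[[0,-40,-40],[0,0,0],0],[[0,-90,-40],[0,0,0],0],[[-50,-100,-40],[0,0,0],0],[[-100,-100,-60],[0,0,0],0],[[-150,-100,-60],[0,0,0],0],[[-150,-100,-60],[0,0,0],0],[[-150,-100,-60],[0,0,0],0]]'; python3 - <<'E'
from h import *
t=bot.camera('top'); s=bot.camera('scene'); print(pin_angle(s))
for n,P in dict(plate_home=(-.055,0,.07),plate_start=(-.1,0,.07)).items(): print(n,proj(t,fx(F,P)[0]),proj(s,fx(F,P)[0]))
for c,z in ((t,'top'),(s,'scene')):
    for n,zz in (('push_plate',.07),('loupe',.034),('parts_tin',.021),('case_ring',.014),('watch',.0445)):
        r=bot.search_frame(c,n)
        if r: b=r[0]['box']; print(z,n,np.round(b),round(r[0]['confidence'],2))
Z=t['frame'][140:290,200:380,::-1].copy(); Z=cv2.resize(Z,None,fx=4,fy=4,interpolation=cv2.INTER_CUBIC)
for y in(-.03,.03):
  q=(proj(t,fx(F,(-.055,y,.07))[0])-[200,140]+.5)*4; cv2.circle(Z,(int(q[0]),int(q[1])),2,(255,0,255),-1)
cv2.imwrite('pics/t8.png',Z)
E
```

```text
time: 14.45
ee_pos: [0.5104, -0.1094, 0.0384]
tcp_rot: [-90.3, -0.2, -12.8]
wrist_force: [-3.7, -20.3, 0.8]
opening: -0.0002
time: 15.35
ee_pos: [0.3502, -0.134, 0.1389]
tcp_rot: [-90.2, -0.3, -12.8]
wrist_force: [1.9, 0.7, -0.3]
opening: -0.0004
(array([300.67, 198.7 ]), np.int32(27), np.float64(0.03810817132745317), np.float64(1.3960180966703708))
plate_home [317.92236802 222.1618364 ] [315.51829693 234.42131902]
plate_start [336.02791889 226.40037768] [329.65438805 246.58254928]
top push_plate [273. 204. 320. 239.] 0.67
top loupe [306. 175. 316. 185.] 0.65
top parts_tin [298. 254. 320. 272.] 0.71
top case_ring [246. 186. 356. 254.] 0.55
top watch [293. 207. 309. 230.] 0.54
scene push_plate [284. 224. 327. 260.] 0.63
scene loupe [332. 219. 350. 235.] 0.51
scene parts_tin [268. 262. 291. 288.] 0.61
scene case_ring [357. 242. 380. 259.] 0.48
scene watch [292. 228. 311. 247.] 0.46
```

View pics/t8.png

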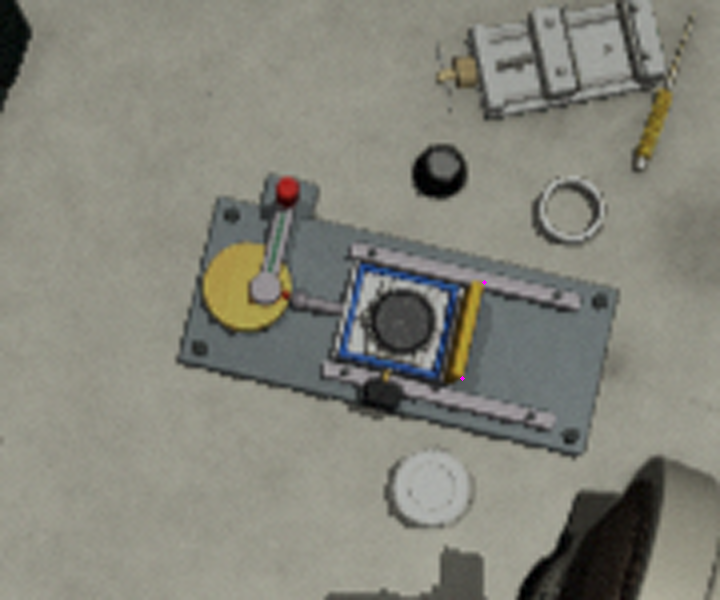

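```bash
python3 -c "
from h import *
rows([(.5597,-.0432,.14,-12.6)])"
```

```text
[ 0.3508 -0.1343  0.1382] [-90.26  -0.13 -12.75] 15.95
[  0.5597  -0.0432   0.14   -12.6   ] [183.6  -2.  134.9] [ 0.0045 -0.0026  0.0023]
```

```bash
python3 -m inch '[[[40,-5,30],[0,0,0],0],[[80,-5,60],[0,0,0],0],[[120,-5,90],[0,0,0],0],[[155,-5,115],[0,0,0],0],[[184,-5,135],[0,0,0],0],[[184,-5,135],[0,0,0],0],[[184,-5,135],[0,0,0],0],[[184,-5,135],[0,0,0],0]]';python3 - <<'E'
from h import *
p=bot.camera('wrist'); g=wristang(p); print('a =',g[2]-F[2]+np.pi/2,g)
cv2.imwrite('pics/w9.png',cv2.resize(p['frame'][50:310,150:410,::-1],(580,580),interpolation=cv2.INTER_CUBIC))
E
```

```text
time: 16.75
ee_pos: [0.5594, -0.0435, 0.143]
tcp_rot: [-90.3, -0.1, -12.8]
wrist_force: [0.5, -0.6, -0.3]
opening: -0.0001
a = 0.003554003944669093 (array([0.55377186, 0.01664261]), array([0.59028191, 0.02615744]), np.float32(-0.21944232), 173)
```

View pics/w9.png

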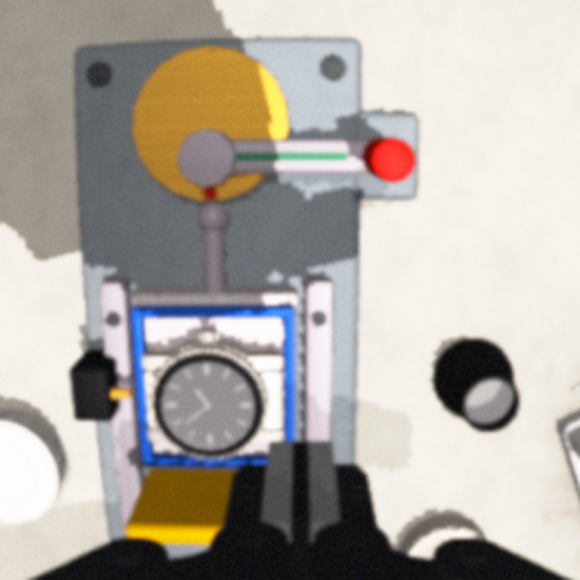

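The handle is on its line, the slide is home and the watch is in its nest. The robot is touching nothing, so I'm handing in.

```bash
python3 -c "
from workcell import bot
print(bot.job_done())"
```

```text
the job is handed in; nothing more can be done
None
```

The job is done and handed in at about 17 s. Using closed fingertips only, I pushed the red pin clockwise in two passes until the handle lay on its green line. Then I pushed the yellow plate forward until it stopped.

**Handle:** the first pass stopped about 0.06 rad short, so I corrected it with a second. The last wrist-camera view put it at about 0.004 rad, on the line. One scene-camera reading of the pin after the slide push said 0.04 rad. It was a poor fit, so I went by the wrist view.

**Slide:** the fingertip stopped moving as the push force rose to about 20 N. The plate's rear face sat within about a millimetre of the marks I computed for home.

**Surroundings:** the watch looked undisturbed in the nest. The loupe, tin and ring showed no visible shift in the pictures. The detector found the ring only in the scene view after the push. Its top-view hit was the fixture, but the ring is in place by eye. The robot was clear of everything at hand-in.

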